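Fetch the heel unit from the back of the binding drawer

ROBOT

A 7-joint arm with a two-finger parallel gripper is mounted at the origin on the work surface. World frame = base frame: x ahead of the robot, y to its left, z up, the work surface at z = 0. Lengths are in m, angles in rad, forces in N, time in s.
With the tool pointing down it reaches from about 0.4 to 0.875 m from the base axis. Payload 19.3 kg.
Tool frame: the origin (TCP) lies between the finger pads, 19 mm behind the fingertips; this is the grasp point; z points along the fingers, y is the line along which they close (so a half turn about z gives the same grasp; the last joint's range is limited). The gripper opens to 85 mm and grips with 20 to 120 N. Pads are 22 mm wide; open, the fingers measure 114 mm over their backs; the gripper's body (76 mm by 85 mm) begins 54 mm behind the grasp point. The pads swing forward as they close: fully open they stand 13 mm farther back than shut.
Start: joints at [-1.209, 0.521, -0.036, 1.599, 0.021, 1.021, -0.113], TCP at [0.262, 0.568, 0.25] pointing down, gripper open.
Joint ranges: [-2.91, 2.91], [-0.3, 2.13], [-1.5, 1.42], [0.17, 2.43], [-1.26, 4.41], [0.16, 1.93], [-2.52, 2.52]. Speed limits (rad/s): [1.89, 1.89, 2.39, 2.39, 3.01, 3.01, 3.01].

INTERFACE

Orientations are given as [roll, pitch, yaw] about the fixed x, y, z axes, in that order (R = Rz(yaw) Ry(pitch) Rx(roll)).
In Python, from workcell import monitor, grab_frame, camera_model, bot gives the robot as it stands.
- The arm moves only by the tool move_arm, never from a script. Its argument "moves" is a list of rows, each a list of 4 numbers: the shift along the world's x, y, z in mm, then the turn about the world's z in rad. A call has 1 to 12 rows; each row is the pose to reach, as a shift and turn from the pose commanded when the call began; what a row does not reach only later rows make up. A row lasts 1/8 s, in which the tool goes at most 62.5 mm and 10.7 degrees, less where a joint would pass 70% of its speed; a pose out of reach is approached as far as the arm can. A call with a gripper value outside its range is refused whole. "gripper" is the opening, from 0 (shut) to 1 (fully open), set as the call begins (left out, the last holds). The fingers move at their own pace and stop on an object; "newtons" is the grip in N (left out, the last holds). Time passes only in rows, so rows that repeat a pose let the fingers close. It gives the time, the measured TCP pose, the force, the opening and the grip force at its end, in the units of the state.
- monitor.observe(): the state, without advancing time (a new reading comes with each control period).
- grab_frame(name): name is "side" or "top"; returns the picture (384x512x3 uint8, blue, green, red); there is no depth.
- camera_model(name): a dict with "vfov" (degrees; the focal length in pixels is half the picture's height over the tangent of half this angle, whatever the lens; pixels are square), "cx", "cy" (the principal point, pixels), "R" (3x3) and "t" (3): a world point X has camera coordinates R X + t. Camera axes: x right, y down, z forward; pixel columns grow to the right and rows downward; lengths in m; the calibration is good to about 2 mm. A picture is of the moment at which its call begins. camera_model takes no time and is no camera call.
- bot.job_done(): hands the job in; it is judged then, once.
The state is a dict: "clock": time; "qpos": joint angles; "qd": joint speeds; "joint_efforts": joint torques, N m; "position": TCP position; "tool_rot": TCP orientation; "force": force on the tool from outside, world axes, zero at the start; "moment": the same for the moment, N m; "grip_width": finger opening in m; "finger_force": force on a finger pad.
Only numpy, scipy, OpenCV 4.12 (cv2) and the standard library are available. Lean on these libraries where they do the work, as an engineer would, in place of code of your own. Each camera call takes 0.05 s, during which the arm holds its last target. There are 200 camera calls.

TASK

Clear the nozzle bottle, the round tin and the carton out of the steel drawer and stand all three upright on the black rubber mat, leaving the grey heel unit where it lies until they are all there. Then lift the heel unit out and set it down flat and centred on the dark base plate of the ski section, lengthwise along the ski, and only after that stand each of the three back upright in the drawer, each at the very spot it came from. Do not tip any of the three over or shift the other parts lying on the bench, and let go of everything at the end.

Things in the scene. Friction and masses are not known exactly. Their poses are not given: they have to be found in the camera images.
- drawer: Fixed open steel drawer, 170 (x) by 210 (y) by 50 mm high, walls and floor 4 mm, cork-lined; bar handle on -x (to -125 mm). Origin: centre of underside. Inside, about (x, y) mm: heel unit (42, 0); the tall things, in changing order, at (42, 55), (42, -55) and in front (-22, 0), gaps 5 to 20 mm. Above the walls grip the side ones with fingers closing along drawer x, the front one along y.
- mat: Fixed flat black rubber mat, 250 (x) by 90 (y) by 3 mm thick: the side area. Origin: centre of its underside, x along its length; top 3 mm above it. A thing counts as on it when the centre of its foot is over the mat.
- ski: Fixed short section of ski lying flat, 220 (x, its length) by 96 (y) mm, white top 14 mm above the bench, with a dark steel base plate 84 by 60 mm at its centre whose top is 18 mm above the bench. Origin: on the bench, exactly below the centre of the base plate.
- heel: Loose grey touring binding heel unit, about 0.28 kg: foot 64 (x) by 44 (y) by 12 mm, on it a tower 42 (x, from -25 to +17) by 40 (y) mm up to 46 mm high with a 3 mm metal cap, two steel pins sticking out to +x (to +29). Origin: centre of its underside, x along its length. Grip the tower across y with the TCP about 34 mm above the origin.
- bottle: Loose white plastic glue bottle with a grey conical nozzle, standing upright: round, 42 mm diameter up to 92 mm, nozzle top at 120 mm, about 0.16 kg. Origin: centre of its underside, z up. Grip the round body with the TCP about 72 mm above the origin.
- tin: Loose round steel tin with a flat lid, standing upright: 42 mm diameter, lid 44 mm diameter from 86 mm to the top at 104 mm, about 0.22 kg. Origin: centre of its underside, z up. Grip with the TCP about 80 mm above the origin.
- carton: Loose brown cardboard carton of screws, standing upright: 36 (x) by 44 (y) by 110 mm high, about 0.20 kg; sides roughly parallel to the drawer's. Origin: centre of its underside, z up. Grip across either pair of faces with the TCP about 85 mm above the origin.
- adapter: Bystander: loose orange plastic crampon adapter, 50 by 75 by 26 mm, lying on the bench. Origin: centre of its underside. Leave it alone.
- punch: Bystander: loose chrome pin punch, 115 mm long, 11 mm thick, lying on the bench. Origin: about the middle of its length, on the underside. Leave it alone.
- bumper: Bystander: loose black polymer toe bumper, 55 by 40 by 32 mm, lying on the bench. Origin: centre of its underside. Leave it alone.

How it is judged:
By the outcome, as a careful person would: the job done as asked, in the order asked, and still so for the second after the job is handed in, with the robot touching nothing.
It also fails if it takes over 144 s, if anything falls off the work surface, if the arm or the gripper's body presses on something with over 40 N, if the wrist force passes 120 N, or if a joint passes its speed limit or range.

## Working session

There is one attempt and no reset: what is moved stays moved. The work goes in short steps, Python scripts to look and compute and a tool call to move; the robot and the scene stay as the last step left them, time stands still between calls to the robot, and variables do not carry over. Pictures are saved under pics/ and viewed, at most 14 in all, crops included, and the job is handed in when it is done.

Besides the shell and the picture viewer there is one more tool, called as a command line: name --pt "numbers of a row" for each row, then --argument value for the rest. move_arm: Moves the arm, as the interface text tells. Its arguments: {"type":"object","properties":{"moves":{"type":"array","items":{"type":"array","items":{"type":"number"}}},"gripper":{"type":"number"},"newtons":{"type":"number"}},"required":["moves"]}

```bash
ls; mkdir -p pics; python3 - <<'E'
from workcell import monitor, grab_frame, camera_model, bot
import cv2
for n in("top","side"):
    cv2.imwrite(f"pics/{n}0.png",cv2.resize(grab_frame(n),(800,600),interpolation=cv2.INTER_CUBIC)); print(n,camera_model(n))
print(monitor.observe())
E
```

```text
pics
top {'vfov': 44.6048897976707, 'cx': 256.0223233650595, 'cy': 189.93996321626898, 'R': array([[-1.03415889e-02, -9.99946125e-01,  8.94186128e-04],
       [-9.96582315e-01,  1.02335001e-02, -8.19692950e-02],
       [ 8.19557282e-02, -1.73882283e-03, -9.96634454e-01]]), 't': array([0.00695742, 0.63407756, 1.26833408])}
side {'vfov': 45.51496872570296, 'cx': 256.6347305803419, 'cy': 194.90283581429586, 'R': array([[ 0.99284938, -0.11925751, -0.00526817],
       [-0.08471361, -0.67279582, -0.73496217],
       [ 0.08410535,  0.73015302, -0.67808765]]), 't': array([-0.60385487,  0.08802528,  1.09819649])}
{'clock': 0.1, 'qpos': array([-1.20921121,  0.52195509, -0.03633527,  1.59991132,  0.02121071,
        1.02109906, -0.1127714 ]), 'qd': array([ 1.10493502e-03, -1.57539303e-03, -8.24271392e-04, -2.02378966e-03,
        1.80640874e-03,  7.88789826e-04, -7.48381003e-05]), 'joint_efforts': array([ 2.32660394e-03, -9.28491497e+01,  1.98351078e+00, -3.70538306e+01,
        1.81486766e-02,  5.42421243e-03,  2.25189552e-05]), 'position': array([0.26147408, 0.56738573, 0.24949698]), 'tool_rot': array([-3.14060786e+00,  7.30796203e-05,  2.70983687e+00]), 'force': array([-0.30611885,  0.09719879,  0.3209731 ]), 'moment': array([-0.0436533 ,  0.0040136 , -0.02878348]), 'finger_force': 0.0, 'grip_width': 0.0851045574848468}
```

View pics/top0.png

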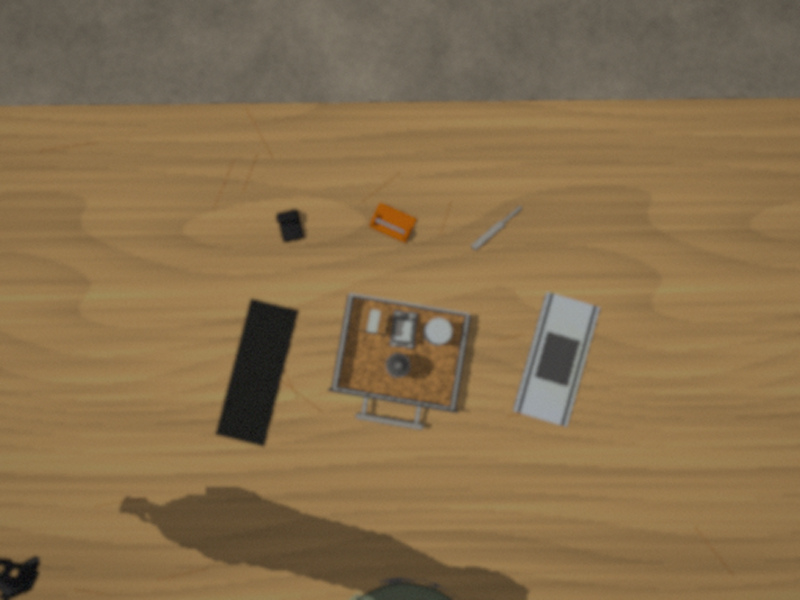

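View pics/side0.png

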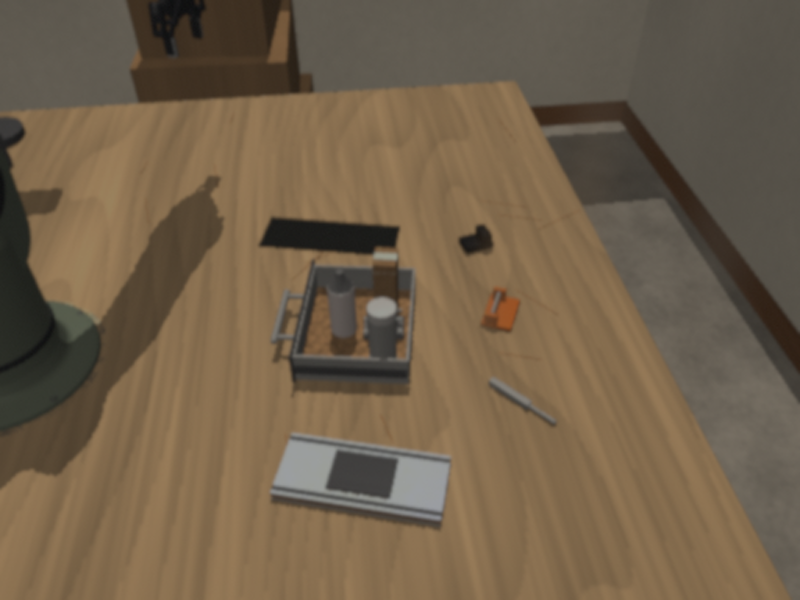

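The top view shows the mat on the left, the drawer in the middle and the ski on the right. In the drawer are the carton (+y), the heel in the middle, the tin (-y) and the bottle in front. Next I'll take enlarged crops.

```bash
python3 - <<'E'
from workcell import grab_frame
import cv2,numpy as np
def crop(im,x,y,w,h,s,f):
    c=cv2.resize(im[y:y+h,x:x+w],None,fx=s,fy=s,interpolation=cv2.INTER_CUBIC)
    for k in range(0,w,10): cv2.line(c,(k*s,0),(k*s,8 if k%50 else 16),(0,0,255),1)
    for k in range(0,h,10): cv2.line(c,(0,k*s),(8 if k%50 else 16,k*s),(0,0,255),1)
    cv2.imwrite(f,c)
t=np.mean([grab_frame("top") for _ in range(4)],0).astype(np.uint8)
s=np.mean([grab_frame("side") for _ in range(4)],0).astype(np.uint8)
cv2.imwrite("top_raw.png",t);cv2.imwrite("side_raw.png",s)
crop(t,200,180,110,95,6,"pics/t1.png")
crop(s,165,150,110,98,6,"pics/s1.png")
E
```

```text
(no output)
```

View pics/t1.png

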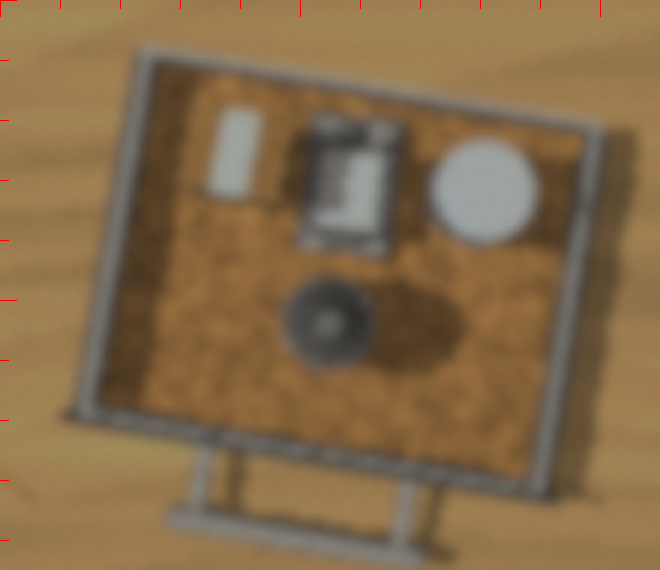

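View pics/s1.png

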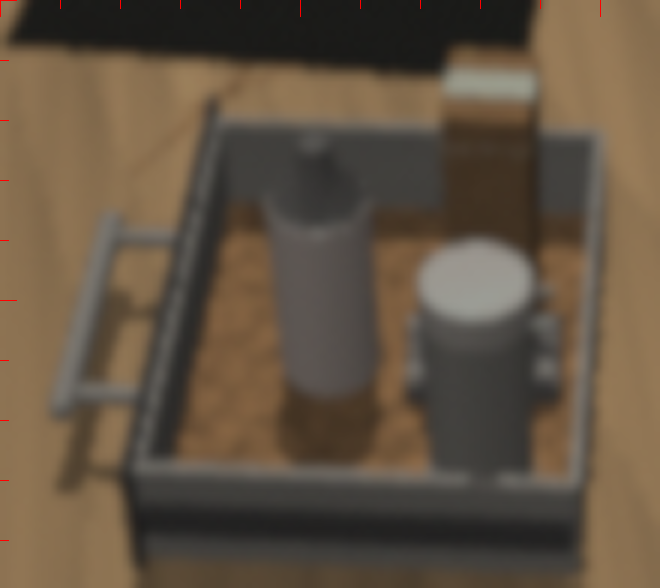

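Top crop, as (u, v) in the 6x crop: carton tape at (235,153), tin lid at (484,191), nozzle tip at (328,323), heel tower at about (350,185). Side crop: tape at (489,83), lid at (476,281), tip at (313,140). Next, the ski and the mat.

```bash
python3 - <<'E'
import cv2,numpy as np
t=cv2.imread("top_raw.png");s=cv2.imread("side_raw.png")
def crop(im,x,y,w,h,k):
    c=cv2.resize(im[y:y+h,x:x+w],None,fx=k,fy=k,interpolation=cv2.INTER_CUBIC)
    for i in range(0,w,10): cv2.line(c,(i*k,0),(i*k,8 if i%50 else 16),(0,0,255),1)
    for i in range(0,h,10): cv2.line(c,(0,i*k),(8 if i%50 else 16,i*k),(0,0,255),1)
    return c
a=crop(t,320,180,70,100,6); b=crop(t,130,185,70,100,5); b=np.pad(b,((0,100),(0,0),(0,0)))
cv2.imwrite("pics/t2.png",np.hstack([a,b]))
a=crop(s,165,270,130,70,6)
cv2.imwrite("pics/s2.png",a)
E
```

```text
(no output)
```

View pics/t2.png

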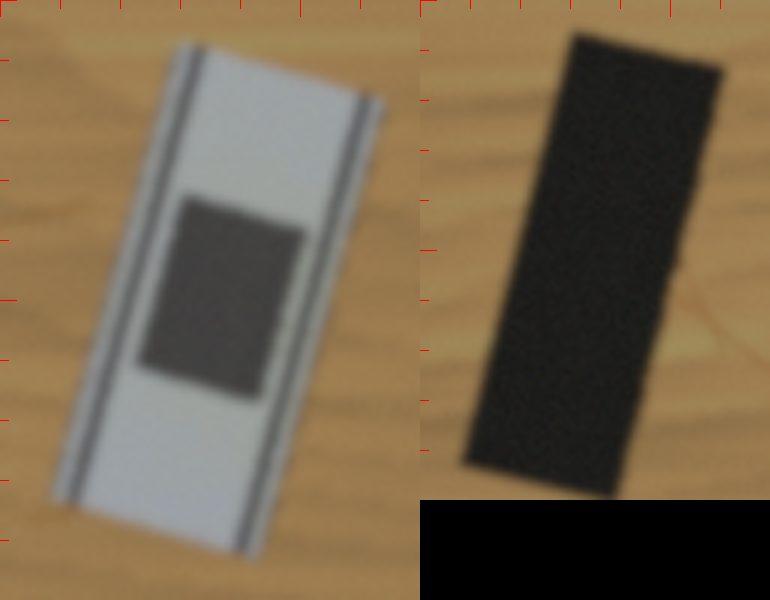

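View pics/s2.png

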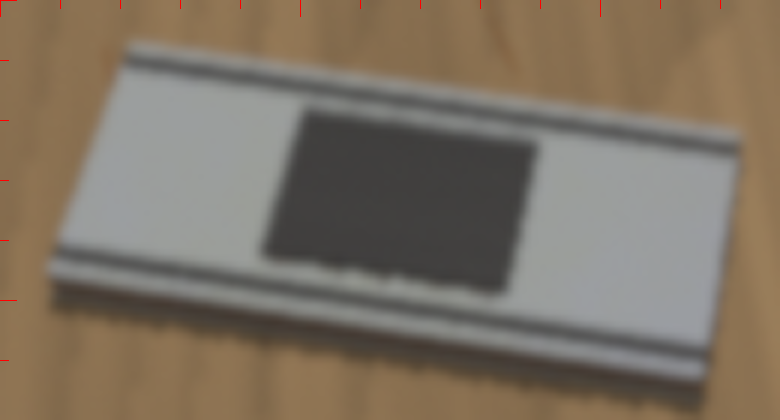

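```bash
cat > h.py <<'E'
import numpy as np
from workcell import camera_model
from scipy.optimize import least_squares
C={n:camera_model(n) for n in("top","side")}
def proj(n,X):
    c=C[n];p=np.atleast_2d(X)@c["R"].T+c["t"];f=192/np.tan(np.radians(c["vfov"]/2))
    return f*p[:,:2]/p[:,2:]+[c["cx"],c["cy"]]
def px(pts,x,y,s): return (np.array(pts,float)+.5)/s-.5+[x,y]
def tri(a,b):
    r=least_squares(lambda X:np.r_[(proj("top",X)-a).ravel(),(proj("side",X)-b).ravel()],[.6,0,.05])
    return r.x,np.abs(r.fun).max()
def rect(hx,hy,top,side,z=None):
    L=np.array([[hx,hy],[hx,-hy],[-hx,-hy],[-hx,hy]])
    def W(p):
        c,s=np.cos(p[2]),np.sin(p[2]);return np.c_[L@np.array([[c,s],[-s,c]])+p[:2],np.full(4,p[3] if z is None else z)]
    def F(p):
        r=(proj("top",W(p))-top).ravel()
        return np.r_[r,(proj("side",W(p))-side).ravel()] if side is not None else r
    r=least_squares(F,[.6,0,0,.02]);return r.x,np.round(r.fun.reshape(-1,2),1).tolist()
E
python3 - <<'E'
from h import *
np.set_printoptions(precision=4,suppress=True)
T=lambda p:px(p,200,180,6)
S=lambda p:px(p,165,150,6)
for n,a,b in(("carton",(235,153),(489,83)),("tin",(484,191),(476,281)),("tip",(328,323),(313,140))): print(n,*tri(T([a]),S([b])))
print("drawer",*rect(.085,.105,T([(143,47),(602,125),(547,497),(77,413)]),S([(603,130),(583,487),(133,470),(218,120)])))
print("drawer top",*rect(.085,.105,T([(143,47),(602,125),(547,497),(77,413)]),None,.05))
pt=px([(183,196),(304,232),(261,401),(137,363)],320,180,6);ps=px([(538,143),(508,295),(262,257),(303,107)],165,270,6)
print("plate",*rect(.042,.03,pt,ps));print("plate top",*rect(.042,.03,pt,None,.018))
st=px([(180,42),(384,99),(259,558),(53,498)],320,180,6);ss=px([(740,137),(704,378),(50,268),(130,42)],165,270,6)
print("ski",*rect(.11,.048,st,ss))
print("mat",*rect(.125,.045,px([(155,35),(302,70),(197,497),(43,464)],130,185,5),None,.003))
E
```

```text
carton [0.5885 0.0454 0.1137] 0.066142433958845
tin [ 0.572  -0.0615  0.1055] 0.28967904272622036
tip [0.516  0.0062 0.124 ] 0.19373846825340024
drawer [ 0.5396 -0.0001 -0.177   0.048 ] [[0.3, -0.6], [0.0, -0.8], [-0.8, -0.5], [0.4, 0.5], [0.3, 0.1], [-0.4, 0.2], [-0.3, 0.2], [-0.8, -0.4]]
drawer top [ 0.5386 -0.0002 -0.179   0.02  ] [[0.3, -0.4], [0.2, -0.4], [-0.8, 0.0], [0.3, 0.8]]
plate [ 0.5236 -0.2767 -0.2926  0.0145] [[-0.1, -0.8], [0.6, -0.8], [-0.1, 0.3], [-0.4, 0.5], [0.2, 0.1], [-0.1, -0.2], [-0.5, -0.1], [-0.2, 0.4]]
plate top [ 0.523  -0.2761 -0.2929  0.02  ] [[-0.1, -0.7], [0.6, -0.6], [-0.1, 0.5], [-0.4, 0.8]]
ski [ 0.5235 -0.2763 -0.3014  0.0125] [[0.6, -0.3], [-0.3, 0.0], [-0.7, -0.1], [0.2, -0.2], [0.3, -0.7], [-0.2, 0.0], [-0.6, 0.7], [0.1, 0.0]]
mat [ 0.5053  0.2571 -0.2428  0.02  ] [[-0.7, -1.2], [1.0, -0.8], [0.2, 1.5], [-0.5, 0.5]]
```

move_arm --pt "163 -261 0 -0.66" --pt "327 -522 0 -1.317" --pt "327 -522 0 -1.317" --pt "327 -522 0 -1.317" --pt "327 -522 0 -1.317" --pt "327 -522 0 -1.317" --pt "327 -522 0 -1.317" --pt "327 -522 0 -1.317" --pt "327 -522 0 -1.317" --pt "327 -522 0 -1.317" --pt "327 -522 0 -1.317" --pt "327 -522 0 -1.317" --gripper 1 --newtons 40

```text
clock: 2.0
position: [0.5884, 0.046, 0.2498]
tool_rot: [-3.141, -0.0, 1.393]
force: [-0.2, 1.0, 0.0]
grip_width: 0.0852
finger_force: 0.0
```

```bash
python3 - <<'E'
from h import *
T=lambda p:px(p,200,180,6)
for z,p in((.096,(328.5,322)),(.124,(328,323)),(.108,(484,191))):
  r=least_squares(lambda q:(proj("top",[q[0],q[1],z])-T([p])).ravel(),[.5,0]);print(z,r.x)
E
```

```text
0.096 [0.51562342 0.00609494]
0.124 [0.51548962 0.00623195]
0.108 [ 0.57114147 -0.06136048]
```

move_arm --pt "0 0 -50 0" --pt "0 0 -100 0" --pt "0 0 -130 0" --pt "0 0 -145 0" --pt "0 0 -155 0" --pt "0 0 -160 0" --pt "0 0 -160 0" --pt "0 0 -160 0"

```text
clock: 3.0
position: [0.5889, 0.0457, 0.0907]
tool_rot: [3.141, -0.0, 1.393]
force: [0.7, 0.3, -1.0]
grip_width: 0.0854
finger_force: 0.0
```

```bash
python3 - <<'E'
from workcell import grab_frame
import cv2,numpy as np
t=grab_frame("top");s=grab_frame("side")
def c(im,x,y,w,h,k): return cv2.resize(im[y:y+h,x:x+w],None,fx=k,fy=k,interpolation=cv2.INTER_CUBIC)
cv2.imwrite("pics/g1.png",np.hstack([c(t,200,160,80,110,5),c(s,190,130,80,110,5)]))
E
```

```text
(no output)
```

View pics/g1.png

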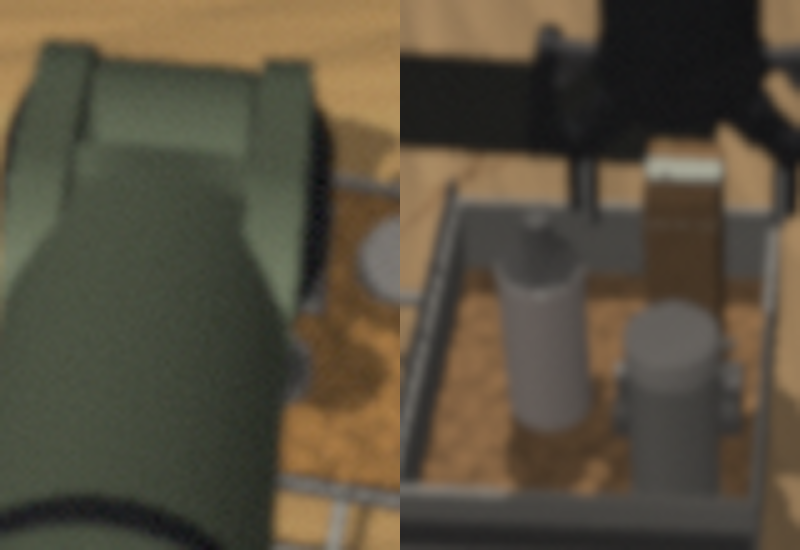

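In the side view the fingers (u about 585 and 785) straddle the carton, which is centred at about 684. I'll close now.

move_arm --pt "0 0 0 0" --pt "0 0 0 0" --pt "0 0 0 0" --pt "0 0 0 0" --pt "0 0 0 0" --pt "0 0 0 0" --pt "0 0 0 0" --pt "0 0 0 0" --gripper 0.1 --newtons 40

```text
clock: 4.1
position: [0.5887, 0.0456, 0.0902]
tool_rot: [3.141, -0.0, 1.393]
force: [-1.2, -0.5, 6.1]
grip_width: 0.0356
finger_force: 40.3
```

move_arm --pt "0 0 5 0" --pt "0 0 25 0" --pt "0 0 65 0" --pt "0 0 100 0" --pt "0 0 110 0" --pt "0 30 110 0" --pt "0 80 110 0" --pt "0 130 110 0" --pt "0 165 110 0" --pt "0 185 110 0" --pt "0 191 110 0" --pt "0 191 110 0"

```text
clock: 5.6
position: [0.5888, 0.2355, 0.1998]
tool_rot: [-3.142, 0.001, 1.392]
force: [0.6, -1.0, -1.5]
grip_width: 0.0355
finger_force: 40.0
```

move_arm --pt "0 0 -30 0" --pt "0 0 -65 0" --pt "0 0 -90 0" --pt "0 0 -100 0" --pt "0 0 -106 0" --pt "0 0 -109 0" --pt "0 0 -110 0" --pt "0 0 -111 0" --pt "0 0 -111 0" --pt "0 0 -111 0"

```text
clock: 6.85
position: [0.5886, 0.2367, 0.0892]
tool_rot: [3.141, -0.0, 1.393]
force: [-1.4, 0.4, 0.4]
grip_width: 0.0355
finger_force: 40.1
```

move_arm --pt "0 0 -0.5 0" --pt "0 0 -1 0" --pt "0 0 -1 0" --pt "0 0 -1 0"

```text
clock: 7.35
position: [0.5888, 0.2367, 0.0892]
tool_rot: [3.141, -0.001, 1.393]
force: [-5.3, -0.7, 18.4]
grip_width: 0.0361
finger_force: 41.9
```

move_arm --pt "0 0 0 0" --pt "0 0 0 0" --pt "0 0 0 0" --pt "0 0 0 0" --pt "0 0 20 0" --pt "0 0 60 0" --pt "0 0 110 0" --pt "0 0 162 0" --pt "0 0 162 0" --gripper 0.8

```text
clock: 8.48
position: [0.5902, 0.2369, 0.2555]
tool_rot: [3.136, -0.004, 1.392]
force: [-0.3, 0.6, -0.4]
grip_width: 0.0684
finger_force: 0.0
```

move_arm --pt "-18 -58 0 0.18" --pt "-36 -116 0 0.36" --pt "-54 -174 0 0.54" --pt "-73 -230 0 0.72" --pt "-73 -230 0 0.9" --pt "-73 -230 0 1.08" --pt "-73 -230 0 1.26" --pt "-73 -230 0 1.44" --pt "-73 -230 0 1.571" --pt "-73 -230 0 1.571" --pt "-73 -230 0 1.571" --gripper 1

```text
clock: 9.85
position: [0.5155, 0.0065, 0.2502]
tool_rot: [-3.141, 0.0, 2.96]
force: [-0.5, -0.0, 0.1]
grip_width: 0.0854
finger_force: 0.0
```

move_arm --pt "0 0 -50 0" --pt "0 0 -100 0" --pt "0 0 -140 0" --pt "0 0 -160 0" --pt "0 0 -170 0" --pt "0 0 -174 0" --pt "0 0 -174 0"

```text
clock: 10.72
position: [0.5159, 0.0066, 0.0765]
tool_rot: [3.141, 0.001, 2.963]
force: [-0.6, 0.0, -0.2]
grip_width: 0.0851
finger_force: 0.0
```

move_arm --pt "0 0 0 0" --pt "0 0 0 0" --pt "0 0 0 0" --pt "0 0 0 0" --pt "0 0 0 0" --pt "0 0 0 0" --pt "0 0 0 0" --pt "0 0 0 0" --gripper 0.2 --newtons 35

```text
clock: 11.72
position: [0.5159, 0.0066, 0.0764]
tool_rot: [3.141, 0.001, 2.964]
force: [-1.8, 0.0, 6.4]
grip_width: 0.0411
finger_force: 34.5
```

```bash
python3 - <<'E'
from workcell import grab_frame
import cv2,numpy as np
s=grab_frame("side")
cv2.imwrite("pics/g2.png",cv2.resize(s[110:260,130:300],None,fx=4,fy=4,interpolation=cv2.INTER_CUBIC))
E
```

```text
(no output)
```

View pics/g2.png

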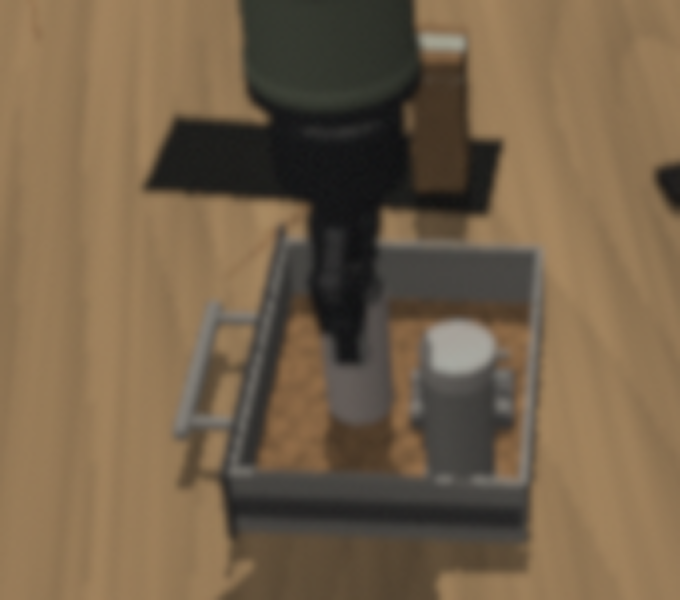

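The carton stands upright on the mat, and the bottle is gripped. Lifting it now.

move_arm --pt "0 0 5 0" --pt "0 0 25 0" --pt "0 0 65 0" --pt "0 0 100 0" --pt "0 0 120 0" --pt "-2 40 120 0" --pt "-5 90 120 0" --pt "-7 140 120 0" --pt "-9 190 120 0" --pt "-11 230 120 0" --pt "-11 248 120 0" --pt "-11 250 120 0"

```text
clock: 13.28
position: [0.5044, 0.2571, 0.196]
tool_rot: [-3.141, -0.0, 2.965]
force: [0.5, -0.2, -1.9]
grip_width: 0.0414
finger_force: 35.9
```

move_arm --pt "0 0 -30 0" --pt "0 0 -70 0" --pt "0 0 -95 0" --pt "0 0 -108 0" --pt "0 0 -115 0" --pt "0 0 -118 0" --pt "0 0 -120 0" --pt "0 0 -121 0" --pt "0 0 -122 0" --pt "0 0 -122 0"

```text
clock: 14.52
position: [0.505, 0.2567, 0.0754]
tool_rot: [3.141, 0.001, 2.964]
force: [-4.2, -3.7, 21.8]
grip_width: 0.0414
finger_force: 38.2
```

move_arm --pt "0 0 0 0" --pt "0 0 0 0" --pt "0 0 0 0" --pt "0 0 0 0" --pt "0 0 20 0" --pt "0 0 60 0" --pt "0 0 110 0" --pt "0 0 160 0" --pt "0 0 176 0" --pt "0 0 176 0" --gripper 0.8

```text
clock: 15.78
position: [0.5048, 0.2568, 0.2505]
tool_rot: [3.141, 0.001, 2.964]
force: [0.6, -0.4, -0.2]
grip_width: 0.0683
finger_force: 0.0
```

move_arm --pt "10 -48 0 -0.18" --pt "20 -96 0 -0.36" --pt "30 -144 0 -0.54" --pt "40 -192 0 -0.72" --pt "50 -240 0 -0.9" --pt "60 -288 0 -1.08" --pt "66 -318 0 -1.26" --pt "66 -318 0 -1.44" --pt "66 -318 0 -1.571" --pt "66 -318 0 -1.571" --pt "66 -318 0 -1.571" --gripper 1

```text
clock: 17.15
position: [0.5703, -0.0613, 0.2492]
tool_rot: [-3.14, 0.001, 1.396]
force: [-0.6, -0.3, 0.5]
grip_width: 0.0852
finger_force: 0.0
```

move_arm --pt "0 0 -50 0" --pt "0 0 -100 0" --pt "0 0 -140 0" --pt "0 0 -155 0" --pt "0 0 -163 0" --pt "0 0 -166 0" --pt "0 0 -166 0" --pt "0 0 -166 0"

```text
clock: 18.15
position: [0.571, -0.0613, 0.0848]
tool_rot: [3.141, -0.0, 1.393]
force: [0.8, -0.2, -0.7]
grip_width: 0.0852
finger_force: 0.0
```

move_arm --pt "0 0 0 0" --pt "0 0 0 0" --pt "0 0 0 0" --pt "0 0 0 0" --pt "0 0 0 0" --pt "0 0 0 0" --pt "0 0 0 0" --pt "0 0 0 0" --gripper 0.2 --newtons 50

```text
clock: 19.15
position: [0.5708, -0.0614, 0.0843]
tool_rot: [3.141, -0.0, 1.393]
force: [-0.8, 0.6, 5.3]
grip_width: 0.0427
finger_force: 49.8
```

move_arm --pt "0 0 5 0" --pt "0 0 25 0" --pt "0 0 65 0" --pt "0 0 105 0" --pt "0 0 140 0" --pt "-20 45 140 0" --pt "-42 95 140 0" --pt "-64 145 140 0" --pt "-86 195 140 0" --pt "-108 245 140 0" --pt "-130 295 140 0" --pt "-142 325 140 0"

```text
clock: 20.65
position: [0.427, 0.266, 0.2241]
tool_rot: [-3.141, -0.0, 1.395]
force: [0.7, -1.5, -2.2]
grip_width: 0.0429
finger_force: 51.5
```

move_arm --pt "-6 14 0 0" --pt "-6 14 0 0" --pt "-6 14 -40 0" --pt "-6 14 -85 0" --pt "-6 14 -115 0" --pt "-6 14 -130 0" --pt "-6 14 -137 0" --pt "-6 14 -140 0" --pt "-6 14 -141 0" --pt "-6 14 -142 0" --pt "-6 14 -142 0"

```text
clock: 22.02
position: [0.4233, 0.2782, 0.0832]
tool_rot: [3.14, -0.002, 1.393]
force: [-0.8, -1.0, 12.8]
grip_width: 0.0424
finger_force: 52.1
```

move_arm --pt "0 0 0 0" --pt "0 0 0 0" --pt "0 0 0 0" --pt "0 0 0 0" --pt "0 0 20 0" --pt "0 0 60 0" --pt "0 0 110 0" --pt "0 0 160 0" --pt "0 0 168 0" --pt "0 0 168 0" --gripper 0.8

```text
clock: 23.28
position: [0.4225, 0.2778, 0.2501]
tool_rot: [3.141, -0.001, 1.393]
force: [-1.1, 0.5, -1.2]
grip_width: 0.0678
finger_force: 0.0
```

```bash
python3 - <<'E'
from workcell import grab_frame
import cv2,numpy as np
t=np.mean([grab_frame("top") for _ in range(3)],0).astype(np.uint8);s=np.mean([grab_frame("side") for _ in range(3)],0).astype(np.uint8)
def c(im,x,y,w,h,k):
    o=cv2.resize(im[y:y+h,x:x+w],None,fx=k,fy=k,interpolation=cv2.INTER_CUBIC)
    for i in range(0,w,10): cv2.line(o,(i*k,0),(i*k,8 if i%50 else 16),(0,0,255),1)
    for i in range(0,h,10): cv2.line(o,(0,i*k),(8 if i%50 else 16,i*k),(0,0,255),1)
    return o
cv2.imwrite("pics/g3.png",np.vstack([np.hstack([c(t,230,190,50,36,8),c(s,210,175,50,36,8)]),np.pad(c(s,130,100,160,70,4),((0,0),(0,160),(0,0)))]))
E
```

```text
(no output)
```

View pics/g3.png

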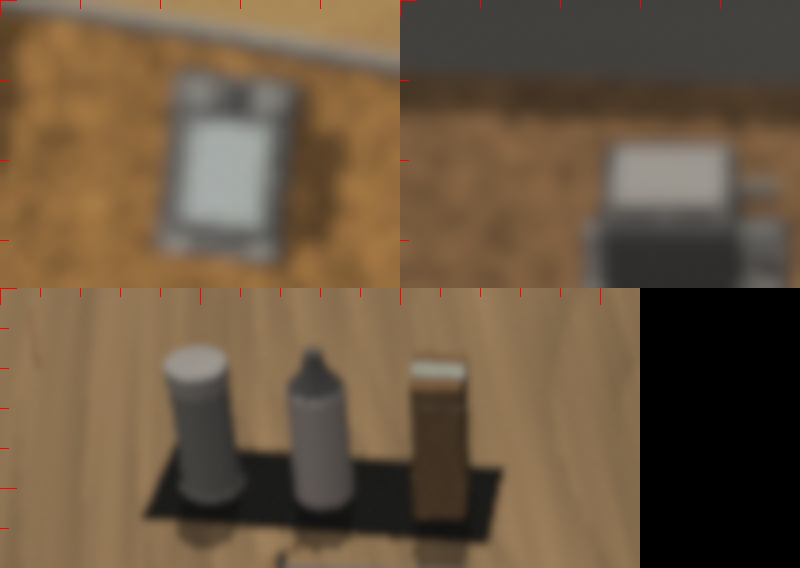

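All three stand upright on the mat. The heel cap is centred at about (226,169) in the top crop and (270,177) in the side crop.

```bash
python3 - <<'E'
from h import *
a=px([(190,108),(275,120),(262,230),(178,218)],230,190,8);b=px([(326,147),(335,207),(208,207),(212,147)],210,175,8)
print(tri(px([(226,169)],230,190,8),px([(270,177)],210,175,8)))
def W(p):
    L=np.array([[p[4],p[5]],[p[4],-p[5]],[-p[4],-p[5]],[-p[4],p[5]]]);c,s=np.cos(p[2]),np.sin(p[2]);return np.c_[L@np.array([[c,s],[-s,c]])+p[:2],np.full(4,p[3])]
# side corners order +x+y,+x-y,-x-y,-x+y
r=least_squares(lambda p:np.r_[(proj("top",W(p))-a).ravel(),(proj("side",W(p))-b).ravel()],[.58,0,-.17,.05,.02,.02]);print(r.x.round(4),abs(r.fun).max())
print(rect(.032,.022,px([(180,70),(300,84),(280,264),(157,247)],230,190,8),None,.016))
E
```

```text
(array([ 0.57562071, -0.00378229,  0.05101227]), np.float64(0.05494428337422619))
[ 0.5757 -0.0039 -0.1168  0.0512  0.0184  0.014 ] 0.7200918984825364
(array([ 0.57810107, -0.0051107 , -0.13272229,  0.02      ]), [[-0.3, -0.4], [0.4, -0.2], [0.1, 0.2], [-0.3, 0.4]])
```

move_arm --pt "22 -40 0 0.18" --pt "44 -80 0 0.36" --pt "66 -120 0 0.54" --pt "88 -160 0 0.72" --pt "110 -200 0 0.9" --pt "132 -240 0 1.08" --pt "153 -282 0 1.26" --pt "153 -282 0 1.44" --pt "153 -282 0 1.618" --pt "153 -282 0 1.618" --pt "153 -282 0 1.618" --gripper 1

```text
clock: 24.95
position: [0.5755, -0.0044, 0.2497]
tool_rot: [-3.141, -0.0, 3.007]
force: [0.8, 0.5, -0.1]
grip_width: 0.0853
finger_force: 0.0
```

move_arm --pt "0 0 -50 0" --pt "0 0 -100 0" --pt "0 0 -150 0" --pt "0 0 -180 0" --pt "0 0 -200 0" --pt "0 0 -208 0" --pt "0 0 -212 0" --pt "0 0 -212 0" --pt "0 0 -212 0"

```text
clock: 26.08
position: [0.576, -0.0044, 0.0388]
tool_rot: [3.141, 0.001, 3.011]
force: [-0.2, -0.9, 0.4]
grip_width: 0.0852
finger_force: 0.0
```

move_arm --pt "0 0 0 0" --pt "0 0 0 0" --pt "0 0 0 0" --pt "0 0 0 0" --pt "0 0 0 0" --pt "0 0 0 0" --pt "0 0 0 0" --pt "0 0 0 0" --gripper 0.2 --newtons 50

```text
clock: 27.08
position: [0.5757, -0.0044, 0.0383]
tool_rot: [3.142, 0.0, 3.011]
force: [-1.8, -0.3, 6.7]
grip_width: 0.0391
finger_force: 51.1
```

move_arm --pt "0 0 5 0" --pt "0 0 25 0" --pt "0 0 65 0" --pt "0 0 90 0" --pt "-5 -25 90 -0.02" --pt "-15 -75 90 -0.06" --pt "-25 -125 90 -0.1" --pt "-35 -175 90 -0.13" --pt "-45 -225 90 -0.15" --pt "-52 -255 90 -0.167" --pt "-55 -271 90 -0.167" --pt "-55 -271 90 -0.167"

```text
clock: 28.58
position: [0.5205, -0.2758, 0.1286]
tool_rot: [-3.142, 0.0, 2.843]
force: [0.3, 1.0, -3.1]
grip_width: 0.0397
finger_force: 51.2
```

move_arm --pt "0 0 0 0" --pt "0 0 -30 0" --pt "0 0 -55 0" --pt "0 0 -68 0" --pt "0 0 -73 0" --pt "0 0 -75 0" --pt "0 0 -76 0" --pt "0 0 -77 0" --pt "0 0 -77 0"

```text
clock: 29.7
position: [0.521, -0.2755, 0.0523]
tool_rot: [3.141, 0.001, 2.844]
force: [-5.0, 3.0, 13.8]
grip_width: 0.0395
finger_force: 53.1
```

move_arm --pt "0 0 0 0" --pt "0 0 0 0" --pt "0 0 0 0" --pt "0 0 0 0" --pt "0 0 20 0" --pt "0 0 60 0" --pt "0 0 110 0" --pt "0 0 160 0" --pt "0 0 199 0" --pt "0 50 199 0" --pt "0 100 199 0" --pt "0 150 199 0" --gripper 0.85

```text
clock: 31.2
position: [0.5203, -0.124, 0.2515]
tool_rot: [3.141, 0.001, 2.843]
force: [1.2, 1.3, 0.4]
grip_width: 0.0731
finger_force: 0.0
```

move_arm --pt "0 50 0 0" --pt "0 100 0 0" --pt "0 150 0 0" --pt "0 150 0 0" --gripper 1

```text
clock: 31.7
position: [0.5204, 0.0283, 0.2512]
tool_rot: [3.14, 0.001, 2.849]
force: [-0.6, -1.6, -0.6]
grip_width: 0.0856
finger_force: 0.0
```

```bash
python3 - <<'E'
from workcell import grab_frame
import cv2,numpy as np
t=np.mean([grab_frame("top") for _ in range(4)],0).astype(np.uint8);s=np.mean([grab_frame("side") for _ in range(4)],0).astype(np.uint8)
def c(im,x,y,w,h,k):
    o=cv2.resize(im[y:y+h,x:x+w],None,fx=k,fy=k,interpolation=cv2.INTER_CUBIC)
    for i in range(0,w,10): cv2.line(o,(i*k,0),(i*k,8 if i%50 else 16),(0,0,255),1)
    for i in range(0,h,10): cv2.line(o,(0,i*k),(8 if i%50 else 16,i*k),(0,0,255),1)
    return o
cv2.imwrite("pics/g4.png",np.hstack([c(t,335,205,40,50,10),c(s,203,270,56,70,7)[:500,:390]]))
E
```

```text
Traceback (most recent call last):
ValueError: all the input array dimensions except for the concatenation axis must match exactly, but along dimension 0, the array at index 0 has size 500 and the array at index 1 has size 490
```

```bash
python3 - <<'E'
from workcell import grab_frame
import cv2,numpy as np
t=np.mean([grab_frame("top") for _ in range(4)],0).astype(np.uint8);s=np.mean([grab_frame("side") for _ in range(4)],0).astype(np.uint8)
def c(im,x,y,w,h,k):
    o=cv2.resize(im[y:y+h,x:x+w],None,fx=k,fy=k,interpolation=cv2.INTER_CUBIC)
    for i in range(0,w,10): cv2.line(o,(i*k,0),(i*k,8 if i%50 else 16),(0,0,255),1)
    for i in range(0,h,10): cv2.line(o,(0,i*k),(8 if i%50 else 16,i*k),(0,0,255),1)
    return o
cv2.imwrite("pics/g4.png",np.hstack([c(t,335,205,40,50,10),c(s,203,265,56,72,7)[:500,:390]]))
E
```

```text
(no output)
```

View pics/g4.png

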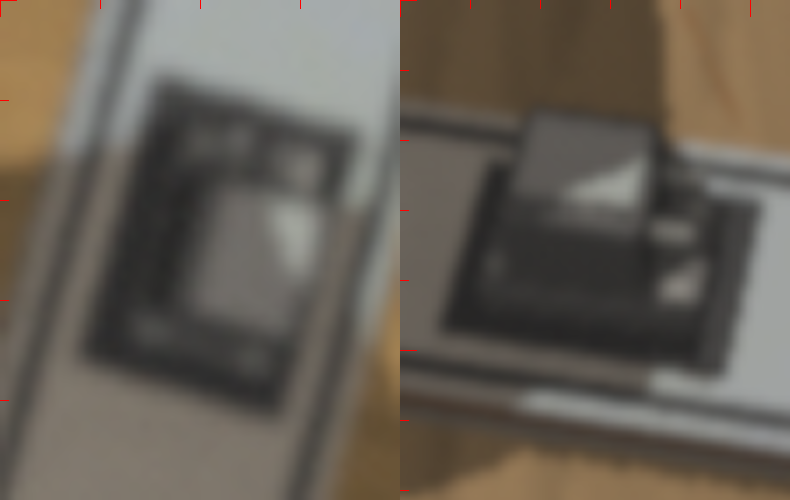

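```bash
python3 - <<'E'
from h import *
T=lambda p:px(p,335,205,10);S=lambda p:px(p,203,265,7)
print("cap",tri(T([(254,257)]),S([(185,158)])))
pt=T([(157,77),(357,133),(283,415),(85,350)]);print("plate",rect(.042,.03,pt,None,.018))
p,_=rect(.042,.03,pt,None,.018)
for nm,th in(("fit",p),("all",[.5235,-.2765,-.297])):
  c,s=np.cos(th[2]),np.sin(th[2])
  for lab,hx0,hx1,hy,z in(("plate",-42,42,30,18),("foot",-32,32,22,30),("cap",-25,17,20,64)):
    L=np.array([[hx1,hy],[hx1,-hy],[hx0,-hy],[hx0,hy]])/1e3
    W=np.c_[L@np.array([[c,s],[-s,c]])+th[:2],np.full(4,z/1e3)]
    print(nm,lab,((proj("top",W)-[335,205]+.5)*10-.5).round().tolist(),((proj("side",W)-[203,265]+.5)*7-.5+[400,0]).round().tolist())
E
```

```text
cap (array([ 0.52076384, -0.27504755,  0.06563694]), np.float64(0.15365197996734992))
plate (array([ 0.52392931, -0.2764758 , -0.29237621,  0.02      ]), [[-0.1, -1.0], [0.8, -0.6], [0.3, 0.6], [-0.9, 1.0]])
fit plate [[156.0, 67.0], [365.0, 127.0], [286.0, 421.0], [76.0, 360.0]] [[764.0, 195.0], [727.0, 370.0], [437.0, 327.0], [487.0, 155.0]]
fit foot [[183.0, 109.0], [338.0, 153.0], [277.0, 379.0], [122.0, 334.0]] [[725.0, 188.0], [696.0, 317.0], [475.0, 284.0], [511.0, 157.0]]
fit cap [[202.0, 161.0], [347.0, 203.0], [306.0, 355.0], [161.0, 313.0]] [[670.0, 115.0], [641.0, 233.0], [492.0, 211.0], [525.0, 95.0]]
all plate [[157.0, 68.0], [365.0, 130.0], [285.0, 422.0], [75.0, 361.0]] [[763.0, 195.0], [724.0, 371.0], [435.0, 326.0], [486.0, 155.0]]
all foot [[184.0, 110.0], [338.0, 155.0], [277.0, 381.0], [121.0, 335.0]] [[724.0, 189.0], [694.0, 317.0], [473.0, 284.0], [510.0, 157.0]]
all cap [[202.0, 163.0], [347.0, 205.0], [305.0, 357.0], [160.0, 314.0]] [[668.0, 116.0], [639.0, 233.0], [491.0, 211.0], [524.0, 95.0]]
```

Cap centre measures (0.5208, -0.2750) against an ideal of (0.5200, -0.2753), so centring is fine. I'll move the arm over to the tin and check the yaw without its shadow.

move_arm --pt "-15 40 0 -0.18" --pt "-32 80 0 -0.36" --pt "-48 120 0 -0.54" --pt "-64 160 0 -0.72" --pt "-80 200 0 -0.9" --pt "-97 250 0 -1.08" --pt "-97 250 0 -1.26" --pt "-97 250 0 -1.451" --pt "-97 250 0 -1.451" --pt "-97 250 0 -1.451" --gripper 1

```text
clock: 33.75
position: [0.4236, 0.2746, 0.25]
tool_rot: [-3.142, -0.0, 1.397]
force: [0.8, -0.4, -0.1]
grip_width: 0.0852
finger_force: 0.0
```

```bash
python3 - <<'E'
from workcell import grab_frame
import cv2,numpy as np
t=np.mean([grab_frame("top") for _ in range(6)],0).astype(np.float32);s=np.mean([grab_frame("side") for _ in range(6)],0).astype(np.float32)
def c(im,x,y,w,h,k):
    o=cv2.resize(im[y:y+h,x:x+w],None,fx=k,fy=k,interpolation=cv2.INTER_CUBIC)
    g=cv2.GaussianBlur(o,(0,0),12); o=np.clip((o+1.5*(o-g))*1.3,0,255)
    for i in range(0,w,10): cv2.line(o,(i*k,0),(i*k,8 if i%50 else 16),(0,0,255),1)
    for i in range(0,h,10): cv2.line(o,(0,i*k),(8 if i%50 else 16,i*k),(0,0,255),1)
    return o
cv2.imwrite("pics/g5.png",np.hstack([c(t,335,205,40,50,10),c(s,203,265,56,72,7)[:500,:390]]))
E
```

```text
[ WARN:0@7.169] global loadsave.cpp:1063 imwrite_ Unsupported depth image for selected encoder is fallbacked to CV_8U.
```

View pics/g5.png

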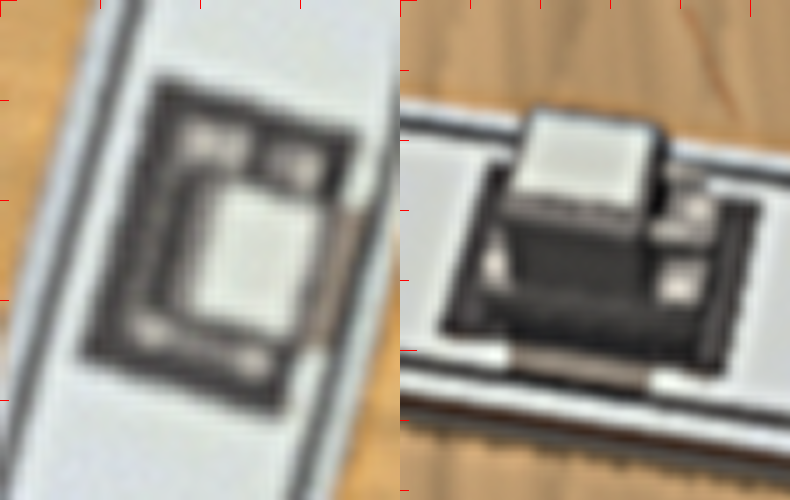

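The heel lies flat and centred on the plate, lengthwise along the ski to within 1–2°. Next I'll return the tin.

move_arm --pt "0 0 -50 0" --pt "0 0 -100 0" --pt "0 0 -140 0" --pt "0 0 -156 0" --pt "0 0 -163 0" --pt "0 0 -167 0" --pt "0 0 -167 0" --pt "0 0 -167 0"

```text
clock: 35.35
position: [0.4239, 0.2749, 0.0837]
tool_rot: [3.141, -0.001, 1.393]
force: [-0.1, -0.0, 0.1]
grip_width: 0.0857
finger_force: 0.0
```

move_arm --pt "-0.6 3.3 0 0" --pt "-0.6 3.3 0 0" --pt "-0.6 3.3 0 0"

```text
clock: 35.72
position: [0.423, 0.2779, 0.083]
tool_rot: [3.142, -0.0, 1.393]
force: [0.6, 0.2, 0.6]
grip_width: 0.0854
finger_force: 0.0
```

move_arm --pt "0 0 0 0" --pt "0 0 0 0" --pt "0 0 0 0" --pt "0 0 0 0" --pt "0 0 0 0" --pt "0 0 0 0" --pt "0 0 0 0" --pt "0 0 0 0" --gripper 0.2 --newtons 50

```text
clock: 36.72
position: [0.4231, 0.278, 0.0832]
tool_rot: [3.141, -0.0, 1.393]
force: [0.4, -0.0, 5.4]
grip_width: 0.0427
finger_force: 49.9
```

move_arm --pt "0 0 5 0" --pt "0 0 25 0" --pt "0 0 65 0" --pt "0 0 105 0" --pt "0 0 141 0" --pt "20 -45 141 0" --pt "42 -95 141 0" --pt "64 -145 141 0" --pt "86 -195 141 0" --pt "108 -245 141 0" --pt "130 -297 141 0" --pt "143 -328 141 0"

```text
clock: 38.22
position: [0.5662, -0.053, 0.224]
tool_rot: [-3.141, 0.001, 1.39]
force: [-0.2, 0.4, -1.5]
grip_width: 0.0427
finger_force: 51.4
```

move_arm --pt "5 -11.4 0 0" --pt "5 -11.4 0 0" --pt "5 -11.4 -40 0" --pt "5 -11.4 -85 0" --pt "5 -11.4 -115 0" --pt "5 -11.4 -130 0" --pt "5 -11.4 -137 0" --pt "5 -11.4 -140 0" --pt "5 -11.4 -141 0" --pt "5 -11.4 -141 0"

```text
clock: 39.48
position: [0.5716, -0.0614, 0.0842]
tool_rot: [3.14, -0.001, 1.393]
force: [-1.3, 0.5, 4.5]
grip_width: 0.0426
finger_force: 51.7
```

move_arm --pt "0 0 -0.5 0" --pt "0 0 -0.5 0"

```text
clock: 39.72
position: [0.5718, -0.0614, 0.0841]
tool_rot: [3.14, -0.001, 1.393]
force: [-1.5, 0.6, 12.8]
grip_width: 0.0431
finger_force: 52.1
```

move_arm --pt "0 0 0 0" --pt "0 0 0 0" --pt "0 0 0 0" --pt "0 0 0 0" --pt "0 0 20 0" --pt "0 0 60 0" --pt "0 0 110 0" --pt "0 0 160 0" --pt "0 0 167 0" --pt "3 60 167 0" --pt "6 120 167 0" --pt "10 180 167 0" --gripper 0.8

```text
clock: 41.22
position: [0.5806, 0.1203, 0.2488]
tool_rot: [-3.141, 0.0, 1.392]
force: [1.7, -0.4, 0.6]
grip_width: 0.068
finger_force: 0.0
```

move_arm --pt "4 60 0 0" --pt "7 110 0 0" --pt "7 118 0 0" --pt "7 118 0 0" --pt "7 118 -50 0" --pt "7 118 -100 0" --pt "7 118 -140 0" --pt "7 118 -155 0" --pt "7 118 -161 0" --pt "7 118 -161 0" --pt "7 118 -161 0" --gripper 1

```text
clock: 42.6
position: [0.5886, 0.2366, 0.0898]
tool_rot: [3.14, -0.001, 1.393]
force: [-0.6, 0.5, 0.4]
grip_width: 0.0851
finger_force: 0.0
```

move_arm --pt "0 0 -0.5 0" --pt "0 0 -0.5 0" --pt "0 0 -0.5 0" --pt "0 0 -0.5 0" --pt "0 0 -0.5 0" --pt "0 0 -0.5 0" --pt "0 0 -0.5 0" --pt "0 0 -0.5 0" --gripper 0.1 --newtons 40

```text
clock: 43.6
position: [0.5881, 0.2366, 0.0882]
tool_rot: [3.141, -0.0, 1.393]
force: [-0.2, -0.0, 6.0]
grip_width: 0.0353
finger_force: 40.6
```

move_arm --pt "0 0 5 0" --pt "0 0 25 0" --pt "0 0 65 0" --pt "0 0 100 0" --pt "0 0 111 0" --pt "0 -30 111 0" --pt "0 -80 111 0" --pt "0 -130 111 0" --pt "0 -165 111 0" --pt "0 -185 111 0" --pt "0 -191 111 0" --pt "0 -191 111 0"

```text
clock: 45.1
position: [0.588, 0.0465, 0.1989]
tool_rot: [-3.141, -0.0, 1.394]
force: [1.0, 0.1, -2.0]
grip_width: 0.0354
finger_force: 40.3
```

move_arm --pt "0 0 -30 0" --pt "0 0 -65 0" --pt "0 0 -90 0" --pt "0 0 -100 0" --pt "0 0 -106 0" --pt "0 0 -109 0" --pt "0 0 -110 0" --pt "0 0 -110.5 0" --pt "0 0 -110.5 0" --pt "0 0 -110.5 0"

```text
clock: 46.35
position: [0.5883, 0.0456, 0.0892]
tool_rot: [3.141, -0.001, 1.393]
force: [-1.2, 0.1, 5.8]
grip_width: 0.0361
finger_force: 40.7
```

move_arm --pt "0 0 -0.3 0" --pt "0 0 -0.3 0" --pt "0 0 -0.3 0" --pt "0 0 -0.3 0" --pt "0 0 -0.3 0" --pt "0 0 20 0" --pt "0 0 60 0" --pt "0 0 110 0" --pt "0 0 161 0" --pt "0 0 161 0" --gripper 0.8

```text
clock: 47.6
position: [0.5895, 0.0455, 0.2532]
tool_rot: [3.136, -0.002, 1.393]
force: [0.4, 0.5, -1.5]
grip_width: 0.0681
finger_force: 0.0
```

move_arm --pt "-15 40 0 0.18" --pt "-30 80 0 0.36" --pt "-45 120 0 0.54" --pt "-60 160 0 0.72" --pt "-75 190 0 0.9" --pt "-83 211 0 1.08" --pt "-83 211 0 1.26" --pt "-83 211 0 1.44" --pt "-83 211 0 1.571" --pt "-83 211 0 1.571" --pt "-83 211 0 1.571" --gripper 1

```text
clock: 48.98
position: [0.5049, 0.2564, 0.2492]
tool_rot: [-3.141, -0.0, 2.961]
force: [0.5, 0.4, 0.4]
grip_width: 0.0856
finger_force: 0.0
```

move_arm --pt "0 0 -50 0" --pt "0 0 -100 0" --pt "0 0 -140 0" --pt "0 0 -160 0" --pt "0 0 -170 0" --pt "0 0 -174 0" --pt "0 0 -174 0" --pt "0 0 -174 0"

```text
clock: 49.98
position: [0.5053, 0.2567, 0.0763]
tool_rot: [3.141, 0.001, 2.963]
force: [0.2, -0.6, 0.0]
grip_width: 0.0852
finger_force: 0.0
```

move_arm --pt "0 0 -1 0" --pt "0 0 -1 0" --pt "0 0 -1 0" --pt "0 0 -1 0" --pt "0 0 -1 0" --pt "0 0 -1 0" --pt "0 0 -1 0" --pt "0 0 -1 0" --gripper 0.2 --newtons 35

```text
clock: 50.98
position: [0.5051, 0.2565, 0.0747]
tool_rot: [3.141, 0.0, 2.964]
force: [-0.9, -1.6, 6.1]
grip_width: 0.0411
finger_force: 35.0
```

move_arm --pt "0 0 5 0" --pt "0 0 25 0" --pt "0 0 65 0" --pt "0 0 100 0" --pt "0 0 120 0" --pt "2 -40 120 0" --pt "5 -90 120 0" --pt "7 -140 120 0" --pt "9 -190 120 0" --pt "10.7 -230 120 0" --pt "10.7 -248 120 0" --pt "10.7 -250 120 0"

```text
clock: 52.48
position: [0.5157, 0.0059, 0.1946]
tool_rot: [3.142, 0.0, 2.962]
force: [0.2, 0.2, -1.0]
grip_width: 0.0412
finger_force: 35.9
```

move_arm --pt "0 0 -30 0" --pt "0 0 -70 0" --pt "0 0 -95 0" --pt "0 0 -108 0" --pt "0 0 -115 0" --pt "0 0 -117 0" --pt "0 0 -118 0" --pt "0 0 -119 0" --pt "0 0 -119 0" --pt "0 0 -119 0"

```text
clock: 53.72
position: [0.5159, 0.0065, 0.0757]
tool_rot: [3.142, 0.0, 2.964]
force: [0.5, -0.3, 2.6]
grip_width: 0.0413
finger_force: 35.8
```

Lower it 0.5 mm more, release, rise and move clear.

move_arm --pt "0 0 -0.5 0" --pt "0 0 -0.5 0" --pt "0 0 -0.5 0"

```text
clock: 54.1
position: [0.516, 0.0065, 0.0756]
tool_rot: [3.141, 0.001, 2.964]
force: [-3.0, -0.6, 14.2]
grip_width: 0.0411
finger_force: 37.4
```

move_arm --pt "0 0 0 0" --pt "0 0 0 0" --pt "0 0 0 0" --pt "0 0 0 0" --pt "0 0 20 0" --pt "0 0 60 0" --pt "0 0 110 0" --pt "0 0 160 0" --pt "0 0 175 0" --pt "-30 50 175 0" --pt "-60 100 175 0" --pt "-80 150 175 0" --gripper 0.8

```text
clock: 55.6
position: [0.4342, 0.1577, 0.2496]
tool_rot: [-3.141, -0.001, 2.964]
force: [1.0, 0.6, 0.3]
grip_width: 0.0685
finger_force: 0.0
```

move_arm --pt "-20 50 0 0" --pt "-40 100 0 0" --pt "-60 150 0 0" --pt "-80 200 0 0" --pt "-80 250 0 0" --pt "-80 250 0 0" --pt "-80 250 0 0"

```text
clock: 56.48
position: [0.3556, 0.4058, 0.2492]
tool_rot: [-3.14, -0.0, 2.964]
force: [0.1, -1.3, -0.3]
grip_width: 0.0684
finger_force: 0.0
```

```bash
python3 - <<'E'
from workcell import grab_frame,monitor
import cv2,numpy as np
t=np.mean([grab_frame("top") for _ in range(4)],0).astype(np.uint8);s=np.mean([grab_frame("side") for _ in range(4)],0).astype(np.uint8)
print(monitor.observe()["position"])
def c(im,x,y,w,h,k): return cv2.resize(im[y:y+h,x:x+w],None,fx=k,fy=k,interpolation=cv2.INTER_CUBIC)
cv2.imwrite("pics/f1.png",c(t,200,180,110,95,6))
cv2.imwrite("pics/f2.png",np.hstack([c(s,165,140,120,190,3),c(t,170,120,210,190,2)[:, :].repeat(1,0) if 0 else np.pad(c(t,170,120,210,190,2),((0,190),(0,0),(0,0)))]))
# change check vs start for bystanders
t0=cv2.imread("top_raw.png");print(np.abs(t[125:165,170:340].astype(int)-t0[125:165,170:340]).max())
E
```

```text
[0.35585927 0.40620754 0.25013529]
10
```

View pics/f1.png

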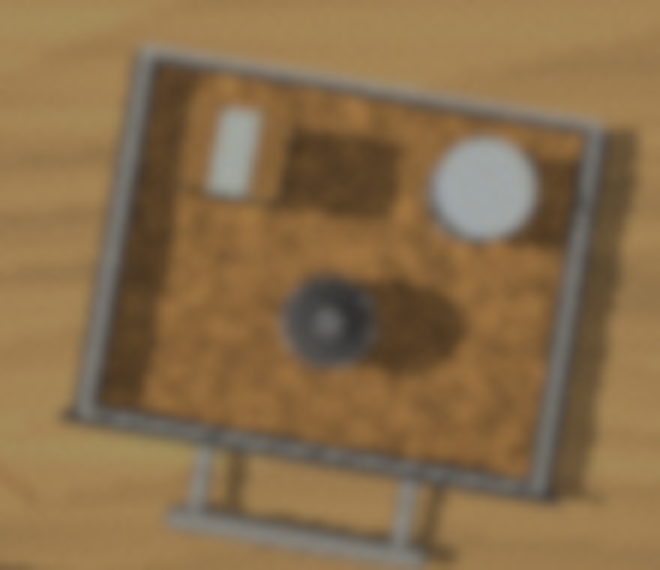

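View pics/f2.png

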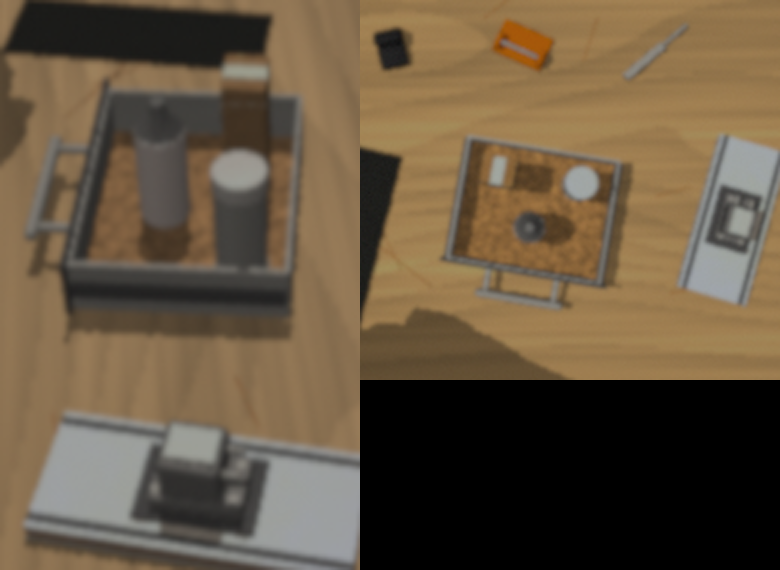

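All three are back at the pixels they started from: tape (235,152), lid (483,190) and tip (328,322). The heel sits on the plate and the bystanders haven't moved.

```bash
python3 -c "
from workcell import bot
print(bot.job_done())"
```

```text
the job is handed in; nothing more can be done
None
```

I handed the job in at about 57 s: the heel unit lies flat and centred on the base plate, lined up with the ski to within about 2°; the bottle, tin and carton stand back at their original spots to within about 1 mm; the other parts did not move; and the gripper has let go of everything.

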